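# Close the tube mixer and press its keyed lock spindle home

## Robot

A 6-joint arm with a two-finger parallel gripper is mounted at the origin on the work surface; the furniture and walls round the work are solid. World frame = base frame: x ahead of the robot, y to its left, z up, the work surface at z = 0. Lengths are in m, angles in rad, forces in N, time in s.
With the tool pointing down it reaches from about 0.35 to 0.775 m from the base axis. Payload 5.5 kg.
Tool frame: the origin (TCP) lies at the very end of the fingers, on their centre line; the grasp point (between the pads) lies 19 mm behind it; z points along the fingers, y is the line along which they close (so a half turn about z gives the same grasp; the last joint's range is limited). The gripper opens to 85 mm and grips with 20 to 120 N. Pads are 22 mm wide; open, the fingers measure 114 mm over their backs; the gripper's body (76 mm by 85 mm) begins 54 mm behind the grasp point. The pads swing forward as they close: fully open they stand 13 mm farther back than shut.
Start: joints at [-1.424, 0.313, 0.046, 1.304, 0, 1.431], TCP at [0.163, -0.552, 0.231] pointing down, gripper open.
Joint ranges: [-2.76, 2.76], [-0.86, 1.69], [-1.03, 1.26], [-2.2, 2.34], [-1.47, 1.5], [-3.14, 3.14]. Speed limits (rad/s): [2.57, 2.57, 3.14, 3.14, 3.14, 3.14].

## Interface

Orientations are given as a rotation vector (axis times angle).
In Python, from bench import read_state, read_camera, calibration, close_job, cut_out, pinpoint gives the robot as it stands.
- The arm moves only by the tool send_rows, never from a script. Its argument "targets" is a list of rows, each a list of 4 numbers: the shift along the tool's x, y, z in m, then the turn about the tool's z in degrees. In form: [[dx, dy, dz, spin], ...]. A call has 1 to 10 rows; each row is the pose to reach, as a shift and turn from the pose commanded when the call began, along the tool's axes at that moment; what a row does not reach only later rows make up. A row lasts 1/8 s, in which the tool goes at most 62.5 mm and 10.7 degrees, less where a joint would pass 70% of its speed; a pose out of reach is approached as far as the arm can. A call with a gripper value outside its range is refused whole. "hand" is the finger opening in m, from 0 to 0.0854, set as the call begins (left out, the last holds). The fingers move at their own pace and stop on an object; "squeeze" is the grip in N (left out, the last holds). Time passes only in rows, so rows that repeat a pose let the fingers close. It gives the time, the measured TCP pose, the force, the opening and the grip force at its end, in the units of the state.
- read_state(): the state, without advancing time (a new reading comes with each control period).
- read_camera(name): name is "side" or "top"; returns the picture (384x512x3 uint8, red, green, blue); there is no depth.
- calibration(name): a dict with "fx", "fy", "cx", "cy" (pixels), "rvec" (rotation vector, rad) and "tvec" (3), from world to camera coordinates, as OpenCV has them. Camera axes: x right, y down, z forward; pixel columns grow to the right and rows downward; lengths in m; the calibration is good to about 2 mm. A picture is of the moment at which its call begins. calibration takes no time and is no camera call.
- close_job(): hands the job in; it is judged then, once.
Trained networks look in the newest picture that a camera, given by its name, has taken for a name from the list of things; names that differ only in an ending like _2 or _b are one class to them, and where a whole thing is asked for, a point or a joint stands for the part that bears it (a point fixed in the world has none). Each returns a list of dicts, best first, with "confidence" (0 to 1); they miss things now and then, are a little off and sometimes report something else, mostly with a low value. They report only what shows in the picture. A call takes as long as a camera call.
- cut_out(camera, label): "pixels" (384x512 bool, what is visible of it) and "box" ([left, top, right, bottom] in pixels, round what is visible of it).
- pinpoint(camera, label): "centre" ([column, row] in pixels: a listed point, or the origin of a listed thing).
The state is a dict: "clock": time; "qpos": joint angles; "joint_velocities": joint speeds; "tau": joint torques, N m; "ee_pos": TCP position; "eef_rot": TCP orientation; "force": force on the tool from outside, world axes, zero at the start; "wrist_torque": the same for the moment, N m; "gripper_width": finger opening in m; "grasp_force": force on a finger pad.
Only numpy, scipy, OpenCV 4.12 (cv2) and the standard library are available. Lean on these libraries where they do the work, as an engineer would, in place of code of your own. Each camera call takes 0.05 s, during which the arm holds its last target. There are 200 camera calls.

## Task

The tube mixer is loaded: shut its lid, then take the spindle with the crossbar grip from its stand and push it nose down into the hub in the middle of the lid, turning it until its keys slip into the hub's keyways, and on down against the spring until its collar lies flush on the hub. Finish while still gripping the spindle and pressing it fully home: do not let go. Leave the other things on the bench where they are.

Things in the scene. Friction and masses are not known exactly. Their poses are not given: they have to be found in the camera images.
- mixer: Tube mixer: white box 160 x 160 x 70 mm fixed to the bench, origin under its centre, z up; x points from its front (control panel, robot side) to its lid hinge side; it may be turned. With the spindle in the hub the lid can not shut.
- hub_face (a point): Centre of the steel hub's upper face, 82 mm above the bench, 4 mm above the shut lid; hub 52 mm across, axes as the mixer's. Upright round bore 21 mm across, 40 mm deep, with two opposite keyways 9 mm wide, out to 17 mm from the axis, open at the face, full depth. Their line is NOT given: anywhere within 0.6 rad either way of this x (visible from above). The hub turns only stiffly (0.7 N m).
- ejector_top (a point): Top of the sprung ejector in the bore, at rest 28 mm below the hub face. It resists a push with about 4 N at first and 9 N when the spindle is home, and lifts the spindle by 8 mm if that is not held down.
- mixer_lid (a joint): Lid angle in rad: 0 shut, 0.5 to 0.95 at the start. Grey plate 160 x 160 x 8 mm, hinged on the mixer's +x side, with a 60 mm round hole in its middle through which the hub shows when shut. The hinge is stiff: the lid stays at any angle; a push of 1 to 4 N down on its top near the front edge closes it.
- lid_hinge (a point): Middle of the lid's hinge line, 70 mm above the bench, 80 mm along the mixer's +x from the hub axis; the line runs along y; axes as the mixer's. The lid's underside starts here.
- lid_edge (a point): Middle of the lid's front edge on its upper face, 160 mm from the hinge; moves with the lid (z is the lid's outward normal, x points to the hinge). A black lip sticks out 14 mm beyond it. The lid from 112 to 160 mm from the hinge is plain and may be pressed.
- spindle: Loose keyed spindle, 0.13 to 0.25 kg, upright in its stand. Origin: centre of its collar's underside, on the axis, z up; when home it meets point hub_face. Collar 68 mm across, 5 thick. Below it a shaft 18 mm across, 36 long, the last 9 mm tapering to 11 across. Two opposite keys along +x and -x, 6 mm wide, 15 mm out from the axis, down to 24 mm below the collar: the nose enters 12 mm before the keys.
- spindle_grip (a point): Centre of the spindle's black crossbar grip, 24 mm above the collar's underside. The bar is 60 mm long along x (in line with the keys; half a turn gives the same shape), 16 mm thick along y and 30 mm tall: pinch it across y. 4 mm are clear between bar and collar.
- stand: Fixed grey block 80 x 80 x 46 mm, origin under its centre, with an upright round hole 36 mm across, 43 mm deep, in which the spindle hangs by its collar: lift it straight up more than 40 mm to clear.
- small_bottle: Bystander: small white reagent bottle with a screw cap, 36 mm across, 64 mm tall; origin under its centre. Leave alone.
- tape: Bystander: roll of label tape lying flat, 62 mm across, 18 mm tall; origin under its centre. Leave alone.
- tiny_bottle: Bystander: smaller reagent bottle with a screw cap, 32 mm across, 58 mm tall; origin under its centre. Leave alone.

How it is judged:
On the way, in this order (a step that is already met when the one before it is completed fails the run):
1. the lid is shut (value of joint mixer_lid below 0.04 rad and height (world z) of spindle below 0.06 m), for 0.2 s.
2. the spindle is held clear of its stand, the lid still shut (value of joint mixer_lid below 0.04 rad and height (world z) of spindle above 0.088 m and contact force between the fingers and spindle above 1 N), for 0.1 s.
At the end, for the whole second after the job is handed in: The lid is shut (within 0.04 rad); the spindle stands upright in the hub (within 0.08 rad, 4 mm sideways) with its collar on the hub face (gap under 3 mm) against the spring; the fingers still grip it (over 3 N) and it is still (value of joint mixer_lid below 0.04 rad and z of spindle in the frame of hub_face between -0.004 and 0.003 m and horizontal distance between spindle and hub_face below 0.004 m and angle between the z axis of spindle and the z axis of hub_face, either way round below 0.08 rad and contact force between the fingers and spindle above 3 N and linear speed of spindle below 0.02 m/s); the arm keeps its last pose, push and grip.
It fails at once if a bystander is shifted by more than 30 mm (distance of any of small_bottle, tape, tiny_bottle from where it was at the start of the episode above 0.03 m).
It also fails if it takes over 58 s, if anything falls off the work surface, if the arm or the gripper's body presses on something with over 40 N, if the wrist force passes 120 N, or if a joint passes its speed limit or range.

## Working session

There is one attempt and no reset: what is moved stays moved. The work goes in short steps, Python scripts to look and compute and a tool call to move; the robot and the scene stay as the last step left them, time stands still between calls to the robot, and variables do not carry over. Pictures are saved under pics/ and viewed, at most 10 in all, crops included, and the job is handed in when it is done.

Besides the shell and the picture viewer there is one more tool, called after ">>>" as a command line: name --pt "numbers of a row" for each row, then --argument value for the rest. send_rows: Moves the arm, as the interface text tells. Its arguments: {"type":"object","properties":{"targets":{"type":"array","items":{"type":"array","items":{"type":"number"}}},"hand":{"type":"number"},"squeeze":{"type":"number"}},"required":["targets"]}

```bash
mkdir -p pics; ls; cat > h.py <<'E'
import numpy as np, cv2
from bench import *
from scipy.spatial.transform import Rotation as R
def ray(cam,px):
    c=calibration(cam);Rm=R.from_rotvec(c['rvec']).as_matrix();t=np.array(c['tvec'])
    d=Rm.T@np.array([(px[0]-c['cx'])/c['fx'],(px[1]-c['cy'])/c['fy'],1]);return -Rm.T@t,d/np.linalg.norm(d)
def atz(cam,px,z):
    o,d=ray(cam,px);return o+d*(z-o[2])/d[2]
def proj(cam,P):
    c=calibration(cam);K=np.array([[c['fx'],0,c['cx']],[0,c['fy'],c['cy']],[0,0,1]])
    return cv2.projectPoints(np.array(P,float).reshape(-1,1,3),np.array(c['rvec']),np.array(c['tvec']),K,None)[0][:,0]
def tri(pa,pb,ca='side',cb='top'):
    (o1,d1),(o2,d2)=ray(ca,pa),ray(cb,pb)
    s=np.linalg.lstsq(np.c_[d1,-d2],o2-o1,rcond=None)[0];a,b=o1+s[0]*d1,o2+s[1]*d2
    return (a+b)/2,np.linalg.norm(a-b)
E
python3 - <<'E'
from h import *
s=read_state();print(s)
ims=[]
for c in('top','side'):
    im=read_camera(c);cv2.imwrite(f'pics/{c}0.png',cv2.resize(im[:,:,::-1],(800,600),interpolation=cv2.INTER_CUBIC))
    o,_=ray(c,(256,192));print(c,'cam at',o.round(3))
D={}
for n in['mixer','hub_face','lid_hinge','lid_edge','spindle','spindle_grip','stand','small_bottle','tape','tiny_bottle']:
    for c in('top','side'):
        r=pinpoint(c,n)[:2];print(n,c,[(np.round(q['centre'],1).tolist(),round(q['confidence'],2)) for q in r])
        if r:D[n,c]=r[0]['centre']
    if (n,'top') in D and (n,'side') in D:
        p,e=tri(D[n,'side'],D[n,'top']);print('   tri',p.round(4),round(e,4))
E
```

```text
pics
{'clock': 0.0, 'qpos': array([-1.42359613e+00,  3.14000025e-01,  4.50222418e-02,  1.30359044e+00,
       -1.74115780e-05,  1.43118187e+00]), 'joint_velocities': array([-0.00010415,  0.00014958,  0.00018148,  0.0003395 ,  0.000455  ,
        0.00127973]), 'tau': array([-7.10634285e-04, -4.80631149e+01,  2.98530900e+01,  1.92701683e-02,
       -1.48656750e-04,  3.31359081e-05]), 'ee_pos': array([ 0.1625723 , -0.55103194,  0.23042676]), 'eef_rot': array([-3.10758989e+00, -4.48731556e-01,  3.78850621e-05]), 'force': array([ 0.30581806, -0.21935925, -0.15732096]), 'wrist_torque': array([-0.04915435,  0.03928842, -0.00492442]), 'grasp_force': 0.0, 'gripper_width': 0.08511644408944528}
top cam at [4.370e-01 1.000e-03 1.048e+00]
side cam at [ 0.358 -0.858  0.603]
mixer top [([173.9, 197.3], 0.91)]
mixer side [([241.3, 179.2], 0.62)]
   tri [0.4793 0.1944 0.0009] 0.0036
hub_face top [([166.0, 198.3], 0.93)]
hub_face side [([242.4, 151.6], 0.72)]
   tri [0.478  0.1935 0.0902] 0.0052
lid_hinge top []
lid_hinge side [([266.7, 157.6], 0.79)]
lid_edge top [([150.1, 200.9], 0.78)]
lid_edge side [([236.8, 115.0], 0.94)]
   tri [0.4666 0.2014 0.1955] 0.0003
spindle top [([346.4, 192.3], 0.76)]
spindle side [([267.2, 250.6], 0.7)]
   tri [ 0.4882 -0.1824  0.0398] 0.0022
spindle_grip top [([260.6, 154.2], 0.17)]
spindle_grip side [([267.7, 240.1], 0.55)]
   tri [ 0.5559  0.0032 -0.0778] 0.0602
stand top [([342.8, 191.6], 0.94)]
stand side [([269.9, 266.8], 0.64)]
   tri [ 0.4938 -0.1829 -0.0056] 0.0056
small_bottle top [([260.3, 150.8], 0.53), ([168.2, 158.5], 0.4)]
small_bottle side [([287.0, 214.2], 0.52)]
   tri [0.5783 0.0019 0.0006] 0.0103
tape top [([254.1, 224.7], 0.85)]
tape side [([227.2, 214.8], 0.69)]
   tri [0.4199 0.0161 0.0016] 0.0022
tiny_bottle top [([255.3, 178.7], 0.54)]
tiny_bottle side [([264.3, 215.3], 0.72)]
   tri [ 0.5189  0.0132 -0.006 ] 0.0054
```

View pics/top0.png

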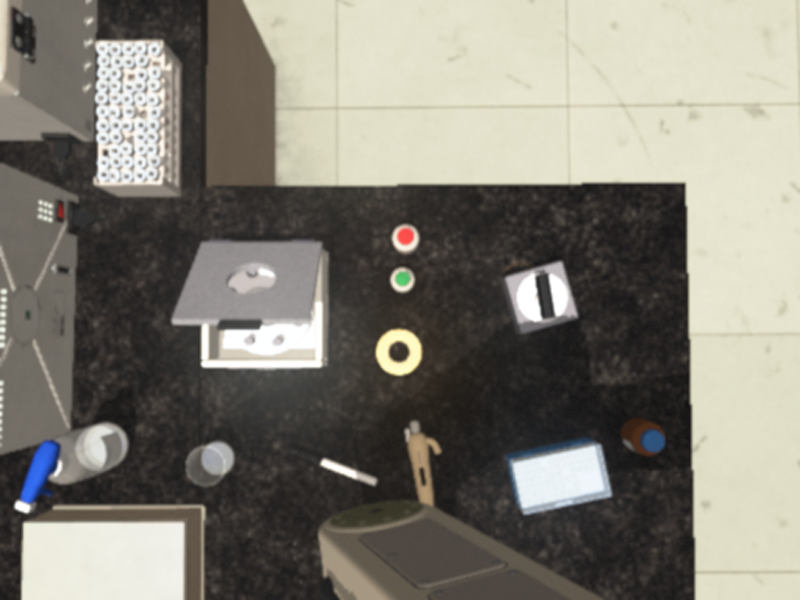

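View pics/side0.png

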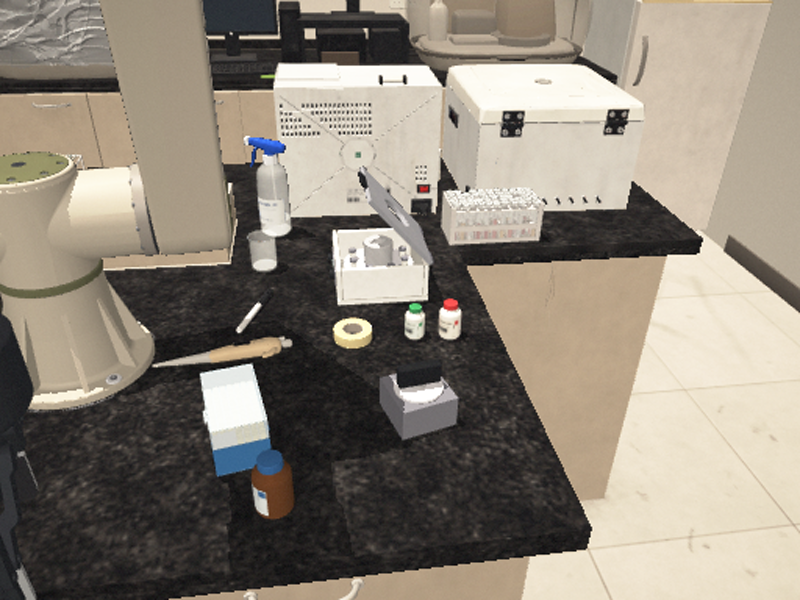

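The top view shows the mixer at about (265,305) with its lid raised and its yaw near zero. The stand and spindle are at (543,297), the bottles at (405,238) and (402,280), and the tape at (399,352). The side view agrees. Next I work out the mixer pose and the lid press path.

```bash
python3 - <<'E'
from h import *
k=512/800
for p in[(202,368),(328,368),(328,250)]: print(p,atz('top',(p[0]*k,p[1]*k),.07).round(4))
print('tape z',atz('top',(399*k,352*k),.018).round(3))
s=read_state();print('tool axes cols',R.from_rotvec(s['eef_rot']).as_matrix().round(3).tolist())
# lid quad on top image, lid silhouettes
r=cut_out('top','mixer_lid');print([q['confidence'] for q in r])
if r:
    m=r[0]['pixels'].astype(np.uint8);c=max(cv2.findContours(m,0,2)[0],key=cv2.contourArea);print(cv2.approxPolyDP(c,3,True)[:,0].tolist())
# fit hub xy,yaw,lid angle to pinpoints
from scipy.optimize import least_squares
o={}
for c in('top','side'):
  for n in('mixer','hub_face','lid_hinge','lid_edge'):
    r=pinpoint(c,n)
    if r and r[0]['confidence']>.5:o[c,n]=r[0]['centre']
rim={'top':[((202*k,368*k),(-.08,.08,.07)),((328*k,368*k),(-.08,-.08,.07))]}
def pts(v):
    x,y,w,a=v;T=lambda l:np.array([x+np.cos(w)*l[0]-np.sin(w)*l[1],y+np.sin(w)*l[0]+np.cos(w)*l[1],l[2]])
    return T,dict(mixer=T((0,0,0)),hub_face=T((0,0,.082)),lid_hinge=T((.08,0,.07)),lid_edge=T((.08-.16*np.cos(a)+.008*np.sin(a),0,.07+.16*np.sin(a)+.008*np.cos(a))))
def f(v):
    T,P=pts(v);e=[proj(c,P[n])[0]-q for (c,n),q in o.items()]
    e+=[proj('top',T(l))[0]-q for q,l in rim['top']]
    return np.ravel(e)
r=least_squares(f,[.478,.193,0,.8],loss='soft_l1');print(r.x,f(r.x).round(1))
E
```

```text
(202, 368) [0.3997 0.274  0.07  ]
(328, 368) [0.3984 0.1068 0.07  ]
(328, 250) [0.5554 0.1063 0.07  ]
tape z [0.418 0.013 0.018]
tool axes cols [[0.959, 0.283, 0.0], [0.283, -0.959, -0.0], [0.0, 0.0, -1.0]]
[0.79]
[[110, 203], [111, 207], [137, 207], [140, 211], [196, 207], [205, 156], [130, 155]]
[0.47851988 0.1948908  0.0062187  0.9057765 ] [-0.2  1.2  0.3 -1.3  3.   0.3  0.4  0.2 -0.8  2.4  2.7 -1.2  0.1 -1.
 -0.2  0.8 -3.7 -0.3]
```

>>> send_rows --pt "0.293 -0.227 -0.03 16.4" --pt "0.293 -0.227 -0.03 16.4" --pt "0.293 -0.227 -0.03 16.4" --pt "0.293 -0.227 -0.03 16.4" --pt "0.293 -0.227 -0.03 16.4" --pt "0.293 -0.227 -0.03 16.4" --pt "0.504 -0.626 -0.02 16.4" --pt "0.504 -0.626 -0.02 16.4" --pt "0.504 -0.626 -0.02 16.4" --pt "0.504 -0.626 -0.02 16.4" --hand 0 --squeeze 30

```text
clock: 2.8
ee_pos: [0.4293, -0.004, 0.2561]
eef_rot: [3.141, 0.0, 0.002]
force: [0.7, -0.8, 0.1]
gripper_width: 0.0002
grasp_force: 0.0
```

>>> send_rows --pt "0.04 -0.196 0.005 0" --pt "0.04 -0.196 0.005 0" --pt "0.04 -0.196 0.005 0" --pt "0.04 -0.196 0.005 0" --pt "0.04 -0.196 0.005 0"

```text
clock: 3.42
ee_pos: [0.4738, 0.1305, 0.2505]
eef_rot: [-3.094, -0.12, 0.006]
force: [0.8, 0.6, -1.3]
gripper_width: -0.0001
grasp_force: 0.0
```

>>> send_rows --pt "0 -0.04 0 0" --pt "0 -0.04 0 0" --pt "0 -0.04 0 0"

```text
clock: 3.8
ee_pos: [0.4724, 0.1497, 0.2527]
eef_rot: [-3.075, -0.165, 0.008]
force: [0.9, -0.6, -0.8]
gripper_width: 0.0004
grasp_force: 0.0
```

```bash
python3 - <<'E'
from h import *
s=read_state();print(s['ee_pos'],s['eef_rot'],s['joint_velocities'].round(2),s['qpos'].round(2))
E
```

```text
[0.47242665 0.14972401 0.25274441] [-3.07511121 -0.16530368  0.00789851] [-0.  0. -0. -0.  0. -0.] [ 0.11  0.15 -0.12  1.31  0.06  3.14]
```

>>> send_rows --pt "0.001 -0.042 0.01 -10.6" --pt "0.001 -0.042 0.02 -21.2" --pt "0.001 -0.042 0.03 -31.8" --pt "0.001 -0.042 0.04 -42.4" --pt "0.001 -0.042 0.05 -53" --pt "0.001 -0.042 0.055 -63.6" --pt "0.001 -0.042 0.06 -74" --pt "0.001 -0.042 0.06 -84" --pt "0.001 -0.042 0.06 -84"

```text
clock: 4.92
ee_pos: [0.4684, 0.1951, 0.1954]
eef_rot: [-2.185, -2.187, -0.058]
force: [0.2, 0.6, 0.9]
gripper_width: -0.0
grasp_force: 0.0
```

```bash
python3 - <<'E'
from h import *
s=read_state();print(s['ee_pos'],s['qpos'].round(3),s['force'])
print(R.from_rotvec(s['eef_rot']).as_matrix().round(3).tolist())
print(proj('top',s['ee_pos']),proj('side',s['ee_pos']))
im=read_camera('side');cv2.imwrite('pics/side1.png',cv2.resize(im[60:200,180:340,::-1],(640,560),interpolation=cv2.INTER_CUBIC))
E
```

```text
[0.46844882 0.1951201  0.19536646] [ 0.199  0.188 -0.209  1.17   0.062  1.769] [0.21367323 0.5877718  0.86086222]
[[-0.0, 1.0, -0.009], [0.998, 0.001, 0.062], [0.062, -0.009, -0.998]]
[[153.57689104 199.94671419]] [[237.7894503  115.87911886]]
```

View pics/side1.png

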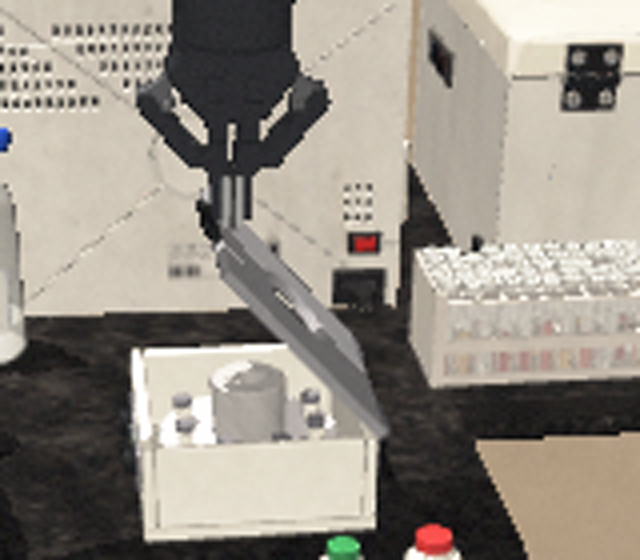

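>>> send_rows --pt "-0.001 -0.008 0.022 0" --pt "-0.002 -0.022 0.038 0" --pt "-0.003 -0.034 0.056 0" --pt "-0.004 -0.043 0.076 0" --pt "-0.005 -0.047 0.087 0" --pt "-0.006 -0.049 0.097 0" --pt "-0.006 -0.051 0.106 0" --pt "-0.007 -0.051 0.114 0" --pt "-0.007 -0.051 0.119 0" --pt "-0.007 -0.051 0.121 0"

```text
clock: 6.22
ee_pos: [0.4167, 0.1956, 0.0776]
eef_rot: [-2.184, -2.19, -0.059]
force: [-13.9, -6.4, 44.8]
gripper_width: -0.0
grasp_force: 22.6
```

```bash
python3 - <<'E'
from h import *
s=read_state();print(s['ee_pos'],s['qpos'].round(3),s['force'])
print(R.from_rotvec(s['eef_rot']).as_matrix().round(3).tolist())
E
```

```text
[0.416722   0.19555628 0.07756837] [ 0.223  0.194 -0.515  0.856  0.061  1.792] [-13.92315345  -6.3730731   44.7624717 ]
[[-0.002, 1.0, -0.007], [0.998, 0.003, 0.061], [0.061, -0.007, -0.998]]
```

>>> send_rows --pt "0 0 -0.03 0" --pt "0 0 -0.08 -10.6" --pt "0 0 -0.13 -21.2" --pt "0 0 -0.17 -31.8" --pt "-0.02 0.01 -0.17 -42.4" --pt "-0.05 0.02 -0.17 -53" --pt "-0.08 0.03 -0.17 -63.6" --pt "-0.11 0.04 -0.17 -74.2" --pt "-0.13 0.04 -0.17 -84.8" --pt "-0.15 0.04 -0.17 -95.4"

```text
clock: 7.48
ee_pos: [0.4586, 0.0348, 0.2343]
eef_rot: [0.161, -3.13, -0.098]
force: [0.6, 0.3, 0.3]
gripper_width: 0.0002
grasp_force: 0.0
```

>>> send_rows --pt "0 0 0 -10.6" --pt "0 0 0 -21.2" --pt "0 0 0 -31.8" --pt "0 0 0 -42.4" --pt "0 0 0 -53" --pt "0 0 0 -63.6" --pt "0 0 0 -74.2" --pt "0 0 0 -84.8" --pt "0 0 0 -95.4" --pt "0 0 0 -106"

```text
clock: 8.72
ee_pos: [0.4585, 0.0356, 0.2344]
eef_rot: [-2.564, 1.732, 0.065]
force: [-0.2, -0.1, -0.2]
gripper_width: -0.0004
grasp_force: 0.0
```

```bash
python3 - <<'E'
from h import *
s=read_state();print(s['ee_pos'],s['qpos'].round(3),s['force'])
print(R.from_rotvec(s['eef_rot']).as_matrix().round(3).tolist())
r=[]
for c in('top','side'):
    im=read_camera(c);cv2.imwrite(f'pics/{c}2.png',im[:,:,::-1])
for n in['hub_face','lid_hinge','lid_edge','mixer','spindle','spindle_grip','stand']:
    for c in('top','side'):
        q=pinpoint(c,n)[:1];print(n,c,[(np.round(x['centre'],1).tolist(),round(x['confidence'],2)) for x in q])
E
python3 -c "
import cv2
a=cv2.imread('pics/top2.png')
import numpy as np
b=np.hstack([cv2.resize(a[140:250,110:220],(400,400),interpolation=2),cv2.resize(a[160:225,315:380],(400,400),interpolation=2)]);cv2.imwrite('pics/crop2.png',b)"
```

```text
[0.45853124 0.03562933 0.23440879] [-0.137  0.097 -0.219  1.271  0.06  -2.091] [-0.16785403 -0.06574105 -0.17944674]
[[0.373, -0.928, -0.009], [-0.926, -0.373, 0.062], [-0.061, -0.015, -0.998]]
hub_face top [([168.6, 194.2], 0.74)]
hub_face side [([241.6, 154.1], 0.79)]
lid_hinge top [([167.2, 158.7], 0.67)]
lid_hinge side [([268.0, 153.7], 0.84)]
lid_edge top [([167.5, 234.0], 0.97)]
lid_edge side [([214.5, 154.1], 0.75)]
mixer top [([170.0, 196.1], 0.69)]
mixer side [([241.6, 178.9], 0.72)]
spindle top [([346.1, 191.9], 0.75)]
spindle side [([267.2, 251.0], 0.83)]
spindle_grip top [([345.6, 189.9], 0.86)]
spindle_grip side [([271.1, 238.4], 0.9)]
stand top [([344.9, 191.8], 0.64)]
stand side [([270.0, 265.0], 0.9)]
```

View pics/crop2.png

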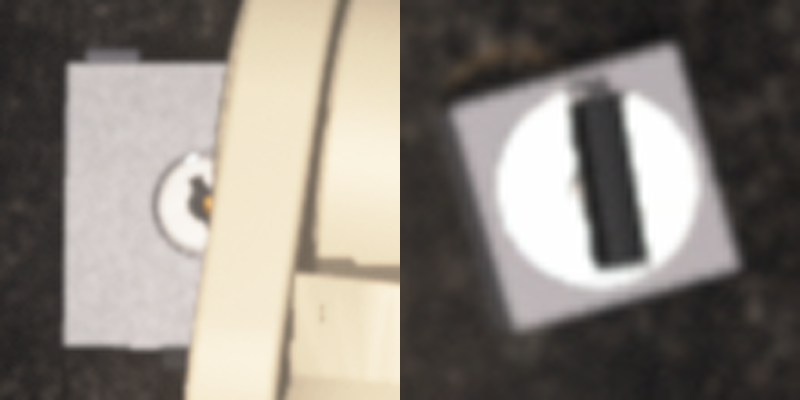

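>>> send_rows --pt "0 0 0 -10.6" --pt "0 0 0 -21.2" --pt "0 0 0 -31.8" --pt "0 0 0 -42.4" --pt "0 0 0 -53" --pt "0 0 0 -60" --pt "0 0 0 -66" --pt "0 0 0 -66"

```text
clock: 10.52
ee_pos: [0.4601, 0.0606, 0.2346]
eef_rot: [-3.097, 0.111, 0.015]
force: [0.0, -0.3, -0.6]
gripper_width: 0.0001
grasp_force: 0.0
```

```bash
cat > st.py <<'E'
from h import *
s=read_state();print(s['clock'],s['ee_pos'].round(4),s['qpos'].round(3),s['force'].round(1),s['wrist_torque'].round(2),s['gripper_width'],s['grasp_force'])
print(R.from_rotvec(s['eef_rot']).as_matrix().round(3).tolist())
E
python3 st.py
```

```text
10.525 [0.4601 0.0606 0.2346] [-0.07   0.103 -0.212  1.267  0.042 -3.14 ] [ 0.  -0.3 -0.6] [-0.08 -0.02 -0.  ] 6.368256098376209e-05 0.0
[[0.997, -0.072, -0.008], [-0.071, -0.997, 0.043], [-0.011, -0.042, -0.999]]
```

>>> send_rows --pt "0 0.03 0 -3" --pt "0 0.06 0 -6" --pt "0 0.08 0 -6" --pt "0 0.08 0 -6"

```text
clock: 11.02
ee_pos: [0.4578, 0.0564, 0.2312]
eef_rot: [3.134, -0.076, -0.015]
force: [0.8, 0.1, -0.6]
gripper_width: -0.0
grasp_force: 0.0
```

```bash
python3 st.py
```

```text
11.025 [0.4578 0.0564 0.2312] [-0.047  0.102 -0.221  1.257 -0.007 -3.141] [ 0.8  0.1 -0.6] [0.03 0.02 0.03] -7.211207078494557e-06 0.0
[[0.999, -0.048, -0.009], [-0.048, -0.999, -0.006], [-0.009, 0.007, -1.0]]
```

```bash
python3 - <<'E'
from h import *
im=cv2.imread('pics/top2.png');g=cv2.cvtColor(im,cv2.COLOR_BGR2GRAY)
# collar: white disc (top face z=.051), bar top z=.046+.039
w=np.zeros_like(g);w[160:225,315:380]=(g[160:225,315:380]>215)
c=max(cv2.findContours(w,0,2)[0],key=cv2.contourArea);hull=cv2.convexHull(c)
e=cv2.fitEllipse(hull);print('collar',e,atz('top',e[0],.051).round(4))
d=np.zeros_like(g);cv2.fillPoly(d,[hull],1);d=((g<120)&(cv2.erode(d,np.ones((3,3)))>0)).astype(np.uint8)
c=max(cv2.findContours(d,0,2)[0],key=cv2.contourArea);r=cv2.minAreaRect(c);b=cv2.boxPoints(r)
W=np.array([atz('top',p,.085) for p in b]);print('bar box',b.round(1).tolist(),W.round(4).tolist(),W.mean(0))
for i in(0,1):
    v=W[i+1]-W[i];print(np.linalg.norm(v[:2]),np.degrees(np.arctan2(v[1],v[0])))
for n,z,p,q in[('spindle',.046,(346.1,191.9),(267.2,251)),('grip',.07,(345.6,189.9),(271.1,238.4))]:
    print(n,atz('top',p,z).round(4),atz('side',q,z).round(4))
print('hub side',atz('side',(241.6,154.1),.082),'top',atz('top',(168.6,194.2),.082),'hinge',atz('top',(167.2,158.7),.07),'edge',atz('top',(167.5,234),.078),atz('side',(214.5,154.1),.078))
E
```

```text
collar ((346.0074768066406, 190.08169555664062), (30.97745704650879, 32.213600158691406), 164.49752807617188) [ 0.4913 -0.1795  0.051 ]
bar box [[338.70001220703125, 183.89999389648438], [343.3999938964844, 181.8000030517578], [352.0, 202.0], [347.29998779296875, 204.0]] [[0.5023, -0.1585, 0.085], [0.5064, -0.1682, 0.085], [0.465, -0.1852, 0.085], [0.461, -0.1755, 0.085]] [ 0.48368426 -0.17186836  0.085     ]
0.010494812784975311 -67.27327532538129
0.04472014520025168 -157.69092738120466
spindle [ 0.4877 -0.1805  0.046 ] [ 0.4877 -0.1912  0.046 ]
grip [ 0.4907 -0.1752  0.07  ] [ 0.4969 -0.1806  0.07  ]
hub side [0.47843565 0.19448568 0.082     ] top [0.48414053 0.19011701 0.082     ] hinge [0.55885776 0.19541431 0.07      ] edge [0.40250304 0.19313963 0.078     ] [0.40328266 0.21082663 0.078     ]
```

>>> send_rows --pt "0 0 0 10.6" --pt "0 0 0 21.2" --pt "0 0 0 31.8" --pt "0 0.03 0 42.4" --pt "0 0.06 0 53" --pt "0 0.09 0 63.6" --pt "0 0.12 0 74.2" --pt "0 0.15 0 84.8" --pt "0 0.15 0 95.4" --pt "0 0.15 0 106" --hand 0.085

```text
clock: 12.28
ee_pos: [0.4506, -0.0941, 0.2322]
eef_rot: [1.813, -2.552, -0.001]
force: [-0.1, -0.0, 0.1]
gripper_width: 0.0849
grasp_force: 0.0
```

```bash
python3 st.py
```

```text
12.275 [ 0.4506 -0.0941  0.2322] [-0.375  0.098 -0.223  1.257 -0.009 -1.61 ] [-0.1 -0.   0.1] [-0.03  0.01 -0.02] 0.08485266106397082 0.0
[[-0.329, -0.944, -0.009], [-0.944, 0.329, -0.006], [0.009, 0.007, -1.0]]
```

```bash
python3 - <<'E'
from h import *
for p in[(346.7,175.8),(351.4,203.2)]: print(atz('top',p,.085).round(4))
im=cv2.imread('pics/top2.png').astype(int);g=im.max(2)[160:225,315:380]
m=((g<95)).astype(np.uint8)
l,n=cv2.connectedComponents(m)[1],0
lab=l[190-160,347-315:353-315];k=np.bincount(lab[lab>0]).argmax();ys,xs=np.nonzero(l==k);print(len(xs))
r=cv2.minAreaRect(np.c_[xs+315,ys+160].astype(np.float32));print(r)
W=np.array([atz('top',p,.085) for p in cv2.boxPoints(r)]);print(W.round(4).tolist(),W.mean(0))
im=read_camera('top');cv2.imwrite('pics/top3.png',im[:,:,::-1])
a=im[:,:,::-1];b=np.hstack([cv2.resize(a[170:220,145:195],(400,400),interpolation=2),cv2.resize(a[160:225,315:380],(400,400),interpolation=2)]);cv2.imwrite('pics/crop3.png',b)
print([(q['centre'],q['confidence']) for q in pinpoint('top','hub_face')+pinpoint('top','ejector_top')])
E
```

```text
[ 0.5187 -0.1752  0.085 ]
[ 0.4626 -0.1839  0.085 ]
212
((348.0500183105469, 188.65000915527344), (27.605379104614258, 7.798129558563232), 81.02737426757812)
[[0.5192, -0.1657, 0.085], [0.5215, -0.1815, 0.085], [0.4657, -0.1894, 0.085], [0.4633, -0.1736, 0.085]] [ 0.49241351 -0.1775673   0.085     ]
[([168.2, 195.4], 0.95), ([167.2, 158.3], 0.42)]
```

View pics/crop3.png

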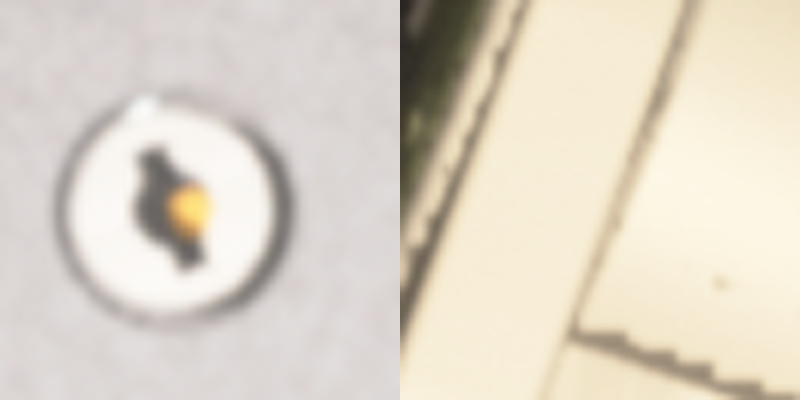

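```bash
python3 - <<'E'
from h import *
im=cv2.imread('pics/top3.png');hsv=cv2.cvtColor(im,cv2.COLOR_BGR2HSV)
k=8;big=cv2.resize(im[170:220,145:195],None,fx=k,fy=k,interpolation=cv2.INTER_CUBIC).astype(int)
up=lambda p:((np.array(p)+.5)/k-.5+[145,170])
yy,xx=np.mgrid[:400,:400];rr=np.hypot(xx-170,yy-209)
m=((big.min(2)<170)&(rr<75)).astype(np.uint8)
c=max(cv2.findContours(m,0,2)[0],key=cv2.contourArea);mm=np.zeros_like(m);cv2.drawContours(mm,[c],-1,1,-1)
ys,xs=np.nonzero(mm);P=np.c_[xs,ys];cm=P.mean(0)
W=np.array([atz('top',up(p),.082)[:2] for p in P[::5]]);wc=W.mean(0);print('keyhole centroid',up(cm),wc,len(P))
ev=np.linalg.eigh(np.cov(W.T));v=ev[1][:,1];print('pca',ev[0]**.5*1e3,np.degrees(np.arctan2(v[1],v[0]))%180)
t=(W-wc);r=np.hypot(*t.T);f=t[r>.0125];a=np.arctan2(f[:,1],f[:,0]);print('far',len(f),np.degrees(np.angle(np.mean(np.exp(2j*a)))/2),r.max())
h=((big.min(2)>205)).astype(np.uint8);
d=((big.min(2)>228)&(rr<115)).astype(np.uint8);c=max(cv2.findContours(d,0,2)[0],key=cv2.contourArea)
e=cv2.fitEllipse(cv2.convexHull(c));print('hub',e,up(e[0]),atz('top',up(e[0]),.082).round(4))
m=(cv2.imread('pics/top2.png'))
E
```

```text
keyhole centroid [165.93371081 195.62340854] [0.4812679  0.19554503] 5773
pca [4.14950292 7.62848575] 21.488158072078875
far 150 20.97884355157064 0.016265786172717952
hub ((168.69821166992188, 204.61305236816406), (186.143310546875, 205.31680297851562), 166.70176696777344) [165.64977646 195.13913155] [0.4823 0.1962 0.082 ]
```

>>> send_rows --pt "0.0665 -0.0662 0 10.6" --pt "0.0665 -0.0662 0 21.2" --pt "0.0665 -0.0662 0.02 31.8" --pt "0.0665 -0.0662 0.05 42.4" --pt "0.0665 -0.0662 0.08 53" --pt "0.0665 -0.0662 0.11 62.6" --pt "0.0665 -0.0662 0.11 62.6"

```text
clock: 13.3
ee_pos: [0.4892, -0.1772, 0.1203]
eef_rot: [0.243, -3.118, 0.004]
force: [-0.5, 0.3, -0.2]
gripper_width: 0.085
grasp_force: 0.0
```

```bash
python3 st.py; python3 - <<'E'
from h import *
im=read_camera('side');s=read_state();print(proj('side',[s['ee_pos'],[.4913,-.1787,.07]]))
cv2.imwrite('pics/side4.png',cv2.resize(im[170:300,190:350,::-1],(640,520),interpolation=2))
E
```

```text
13.3 [ 0.4892 -0.1772  0.1203] [-0.496  0.279 -0.282  1.02  -0.01  -0.652] [-0.5  0.3 -0.2] [ 0.02 -0.04  0.01] 0.0850082955327543 0.0
[[-0.988, -0.155, -0.014], [-0.155, 0.988, -0.004], [0.014, -0.002, -1.0]]
[[268.54451311 217.34930663]
 [268.27181073 238.05539031]]
```

View pics/side4.png

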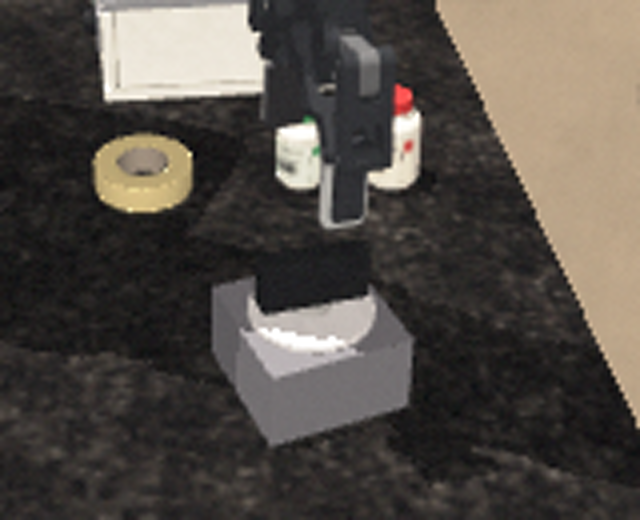

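>>> send_rows --pt "-0.003 -0.002 0.02 0" --pt "-0.003 -0.002 0.04 0" --pt "-0.003 -0.002 0.055 0" --pt "-0.003 -0.002 0.064 0" --pt "-0.003 -0.002 0.064 0"

```text
clock: 13.98
ee_pos: [0.4935, -0.1801, 0.0583]
eef_rot: [0.238, -3.122, 0.008]
force: [-1.4, 0.0, -0.3]
gripper_width: 0.0852
grasp_force: 0.0
```

>>> send_rows --pt "0 0 0 0" --pt "0 0 0 0" --pt "0 0 0 0" --pt "0 0 0 0" --pt "0 0 0 0" --pt "0 0 0 0" --hand 0 --squeeze 50

```text
clock: 14.72
ee_pos: [0.494, -0.1803, 0.0588]
eef_rot: [0.236, -3.124, 0.009]
force: [-0.5, -0.4, 5.0]
gripper_width: 0.0148
grasp_force: 49.5
```

```bash
python3 st.py
```

```text
14.725 [ 0.494  -0.1803  0.0588] [-0.497  0.342 -0.361  0.872 -0.01  -0.648] [-0.5 -0.4  5. ] [ 0.09  0.1  -0.01] 0.014786631566848778 49.49479401111603
[[-0.989, -0.15, -0.009], [-0.15, 0.989, -0.007], [0.009, -0.005, -1.0]]
```

>>> send_rows --pt "0 0 -0.015 0" --pt "0 0 -0.03 0" --pt "0 0 -0.045 0" --pt "0 0 -0.06 0" --pt "0 0 -0.08 0" --pt "0 0 -0.1 0" --pt "0 0 -0.12 0" --pt "0 0 -0.14 0" --pt "0 0 -0.14 0" --squeeze 80

```text
clock: 15.85
ee_pos: [0.496, -0.1798, 0.2005]
eef_rot: [0.237, -3.126, 0.012]
force: [0.5, -0.1, -1.7]
gripper_width: 0.0148
grasp_force: 78.1
```

```bash
python3 st.py; python3 - <<'E'
from h import *
im=read_camera('side');s=read_state();Rm=R.from_rotvec(s['eef_rot']).as_matrix()
for n in('spindle','spindle_grip'):
    for c in ('side',):
        for q in pinpoint(c,n)[:1]:print(n,c,q)
P=s['ee_pos']+[0,0,-.0128];print(proj('side',[P,P+[0,0,.024],P-[0,0,.036]]))
cv2.imwrite('pics/side5.png',cv2.resize(im[110:240,190:350,::-1],(640,520),interpolation=2))
E
```

```text
15.85 [ 0.496  -0.1798  0.2005] [-0.494  0.235 -0.135  1.202 -0.01  -0.645] [ 0.5 -0.1 -1.7] [-0.06 -0.02 -0.  ] 0.014756398278488753 78.09701085090637
[[-0.989, -0.151, -0.006], [-0.15, 0.989, -0.008], [0.007, -0.007, -1.0]]
spindle side {'centre': [270.2, 191.4], 'confidence': 0.57}
spindle_grip side {'centre': [273.6, 179.6], 'confidence': 0.57}
[[272.37428343 190.30007866]
 [272.84442508 179.51738321]
 [271.69599075 205.8567167 ]]
```

View pics/side5.png

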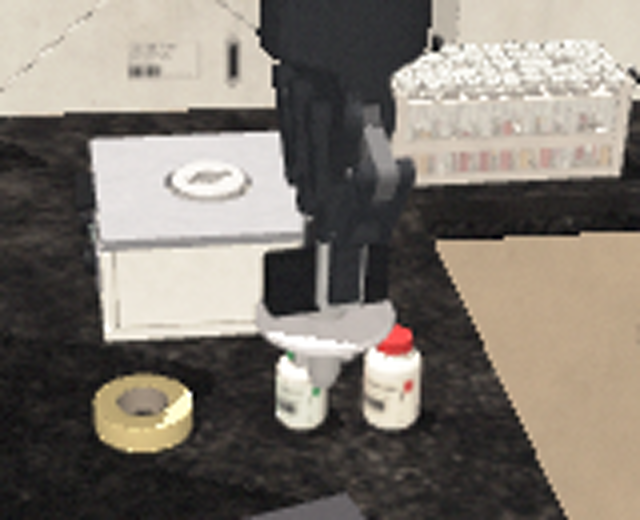

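>>> send_rows --pt "-0.003 0.03 0 0" --pt "-0.009 0.08 0 -2" --pt "-0.015 0.13 0 -4" --pt "-0.022 0.19 0 -6" --pt "-0.028 0.25 0 -8" --pt "-0.035 0.31 0 -10" --pt "-0.04 0.35 0 -12.4" --pt "-0.0427 0.3731 0 -12.4" --pt "-0.0427 0.3731 0.02 -12.4" --pt "-0.0427 0.3731 0.035 -12.4"

```text
clock: 17.25
ee_pos: [0.4797, 0.196, 0.1594]
eef_rot: [0.573, -3.076, 0.007]
force: [-0.8, -0.5, -2.0]
gripper_width: 0.0146
grasp_force: 78.3
```

>>> send_rows --pt "0 0 0 0" --pt "0 0 0 0"

```text
clock: 17.5
ee_pos: [0.4809, 0.1954, 0.1613]
eef_rot: [0.571, -3.079, 0.007]
force: [0.2, -0.8, -1.0]
gripper_width: 0.0147
grasp_force: 78.3
```

```bash
python3 st.py; python3 - <<'E'
from h import *
im=read_camera('side');s=read_state();Rm=R.from_rotvec(s['eef_rot']).as_matrix()
P=s['ee_pos']+.0025*Rm[:,0]+[0,0,-.0128];print('sp',P,proj('side',[P,P-[0,0,.036],[.48,.1945,.082]]))
print([q['centre'] for n in('spindle','hub_face') for q in pinpoint('side',n)[:1]])
cv2.imwrite('pics/side6.png',cv2.resize(im[90:190,180:300,::-1],(720,600),interpolation=2))
E
```

```text
17.5 [0.4809 0.1954 0.1613] [ 0.233  0.247 -0.218  1.116 -0.004 -0.133] [ 0.2 -0.8 -1. ] [ 0.05 -0.04 -0.02] 0.014681407161132018 78.31278920173645
[[-0.933, -0.358, -0.009], [-0.358, 0.934, -0.006], [0.011, -0.002, -1.0]]
sp [0.47880914 0.19457025 0.1488544 ] [[241.69674264 132.00055654]
 [241.71410908 144.05676016]
 [242.15219765 154.0711169 ]]
[]
```

View pics/side6.png

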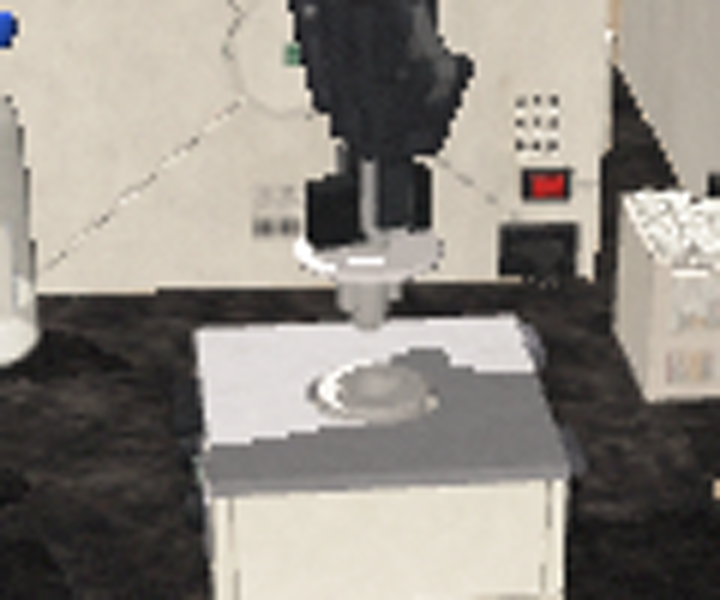

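>>> send_rows --pt "-0.001 0 0.015 0" --pt "-0.001 0 0.028 0" --pt "-0.001 0 0.034 0" --pt "-0.001 0 0.038 0" --pt "-0.001 0 0.04 0" --pt "-0.001 0 0.04 0"

```text
clock: 18.4
ee_pos: [0.4814, 0.1959, 0.1213]
eef_rot: [0.572, -3.079, 0.007]
force: [0.5, 0.6, -2.1]
gripper_width: 0.0148
grasp_force: 78.3
```

>>> send_rows --pt "0 0 0.002 0" --pt "0 0 0.004 0" --pt "0 0 0.006 0" --pt "0 0 0.006 0"

```text
clock: 18.9
ee_pos: [0.4812, 0.1958, 0.115]
eef_rot: [0.572, -3.079, 0.007]
force: [0.6, -0.1, -1.4]
gripper_width: 0.0147
grasp_force: 78.3
```

```bash
python3 st.py
```

```text
18.9 [0.4812 0.1958 0.115 ] [ 0.234  0.282 -0.292  1.008 -0.004 -0.133] [ 0.6 -0.1 -1.4] [-0.02 -0.07  0.01] 0.01472823615023876 78.30458521842957
[[-0.933, -0.359, -0.009], [-0.359, 0.933, -0.006], [0.011, -0.002, -1.0]]
```

>>> send_rows --pt "0 0 0.003 0" --pt "0 0 0.006 0" --pt "0 0 0.009 0" --pt "0 0 0.011 0" --pt "0 0 0.011 0"

```text
clock: 19.52
ee_pos: [0.4812, 0.1957, 0.104]
eef_rot: [0.572, -3.079, 0.007]
force: [0.6, -0.4, -1.3]
gripper_width: 0.015
grasp_force: 78.3
```

```bash
python3 st.py
```

```text
19.525 [0.4812 0.1957 0.104 ] [ 0.234  0.291 -0.309  0.982 -0.004 -0.133] [ 0.6 -0.4 -1.3] [-0.04 -0.22  0.03] 0.014955786970427518 78.31041812896729
[[-0.933, -0.359, -0.009], [-0.359, 0.933, -0.006], [0.011, -0.003, -1.0]]
```

Spindle z is about 0.091, so the keys are inside with no resistance. I'll press on against the spring.

>>> send_rows --pt "0 0 0.002 0" --pt "0 0 0.004 0" --pt "0 0 0.006 0" --pt "0 0 0.008 0" --pt "0 0 0.0095 0" --pt "0 0 0.0095 0"

```text
clock: 20.27
ee_pos: [0.4814, 0.1958, 0.0953]
eef_rot: [0.572, -3.08, 0.007]
force: [-0.9, 0.0, 6.6]
gripper_width: 0.0147
grasp_force: 79.3
```

```bash
python3 st.py
```

```text
20.275 [0.4814 0.1958 0.0953] [ 0.234  0.298 -0.322  0.96  -0.004 -0.133] [-0.9  0.   6.6] [-0.1   0.33 -0.01] 0.014701858140364135 79.30549263954163
[[-0.933, -0.359, -0.008], [-0.359, 0.933, -0.006], [0.01, -0.003, -1.0]]
```

>>> send_rows --pt "0 0 0.001 0" --pt "0 0 0.002 0" --pt "0 0 0.0025 0" --pt "0 0 0.0025 0" --pt "0 0 0.0025 0"

```text
clock: 20.9
ee_pos: [0.4814, 0.1959, 0.0948]
eef_rot: [0.573, -3.081, 0.007]
force: [-5.1, -1.2, 21.0]
gripper_width: 0.0145
grasp_force: 81.6
```

```bash
python3 st.py; python3 - <<'E'
from h import *
im=read_camera('side');cv2.imwrite('pics/side7.png',cv2.resize(im[90:190,180:300,::-1],(720,600),interpolation=2))
E
```

```text
20.9 [0.4814 0.1959 0.0948] [ 0.234  0.298 -0.324  0.957 -0.004 -0.133] [-5.1 -1.2 21. ] [-0.29  1.35 -0.01] 0.01450986984532415 81.60848736763
[[-0.933, -0.359, -0.007], [-0.359, 0.933, -0.006], [0.009, -0.003, -1.0]]
```

View pics/side7.png

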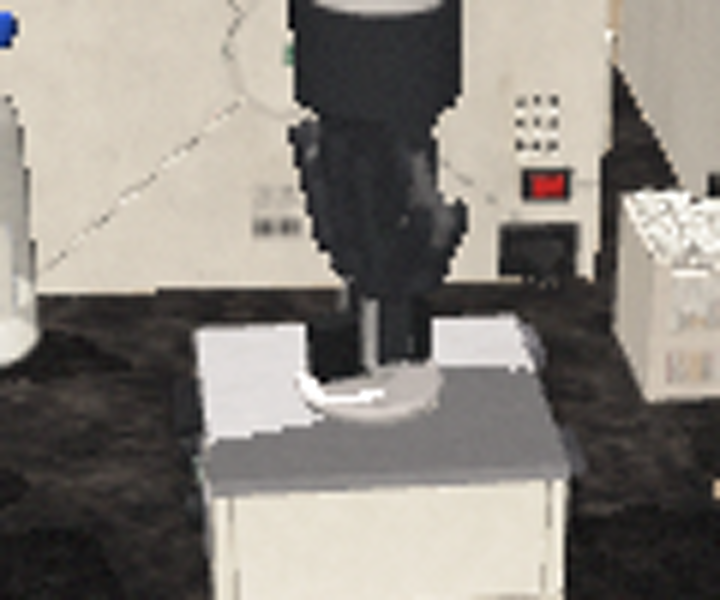

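The arm hit a hard stop at the predicted home height with 21 N of push. The picture shows the collar at (370,390) lying on the hub and the lid shut, so I'm handing in.

```bash
python3 -c "
from bench import close_job;print(close_job())"
```

```text
the job is handed in; nothing more can be done
None
```

The job is handed in: the lid is shut and the spindle is keyed into the hub, pressed home against the spring (21 N push) and still gripped; the judge's verdict was not shown.

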